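Tip the banana plugs through the sprung shelf gate

TASK

Take the blue tray that holds the two brass banana plugs by its handle and, with the tray's nose, push the sprung steel gate of the white shelf open; while the nose holds the gate open, tip both plugs into the shelf. Then draw the tray out so that the gate springs shut, stand the tray upright on the bench again and let go. Leave the other tray with its gear, the tally box and the monitor hood where they are.

Things in the scene. Friction and masses are not known exactly. Their poses are not given: they have to be found in the camera images.
- plug_tray_grip (a point): Centre of the black handle of the blue tray that holds the plugs. Tray: 120 mm long (x, from handle end to nose), 80 wide (y), about 0.2 kg, z up. The handle is an upright fin 40 mm long (x), 12 thick (y, the way to close on it), 60 tall, on the tray's 40 mm long rear block (top 34 mm high); this point is half-way up it, 64 mm above the tray's underside.
- plug_tray_nose (a point): Lower edge of the same tray's open nose, at its middle: 100 mm ahead (+x) of the handle centre and 51 mm below it. The pan before the block is 80 mm long with 22 mm side walls and no wall at the nose; its floor rises 8 degrees to the nose, so plugs roll back against the block when level and roll out with the nose tipped well over 8 degrees down (about 40 is good).
- gear_tray_grip (a point): The same handle point on the other blue tray, of the same shape, which holds a silver toothed gear (52 mm across). A bystander.
- plug_a_mid (a point): Middle of a polished brass banana plug, 61 mm long along y, barrel 12 mm thick, lying across the plug tray against its block; 30 g; it rolls freely.
- plug_b_mid (a point): The second plug, same as the first, lying beside it in the tray.
- mouth (a point): Middle of the gate's hinge line on the front lip of the white shelf (220 mm wide, 230 deep, 120 high, clear cover, fixed on the bench), 60 mm above the bench and 40 above the shelf floor. x points level into the shelf, y along the hinge, z up. The cover's front edge is 62 mm in and 64 up; bring the tray's nose in between, about 35 mm in and within 30 mm of the middle, from above.
- gate (a joint): Gate angle (rad), 0 shut. The steel gate, 172 mm wide, 80 long, red free edge, slopes when shut from the hinge inwards and up at 45 degrees to just under the cover's edge. It grows as the gate is pushed down and in: 0.79 level, 1.2 the stop. A spring drives it shut: 2 to 4 N press it 35 mm from the hinge. At 0.8 to 1.0 it is a ramp into the shelf.
- tally_box: Black plastic tally box 40 x 65 x 30 mm with a red lamp, standing at the back of the shelf floor; origin at the centre of its underside. A bystander.
- hood_mid (a point): Centre of an olive rubber monitor hood, an open rectangular frame 80 x 120 mm, 60 mm high, on the bench. A bystander.
Not all that is in view belongs to the job. What is shaped like the part that bears plug_tray_grip but pink or red is not meant.

How it is judged:
On the way, in this order (a step that is already met when the one before it is completed fails the run):
1. the plug tray's nose holds the gate open, the plugs not yet in the shelf (value of joint gate above 0.25 rad and contact force between plug_tray and gate above 0.15 N and not (x of plug_a_mid in the frame of mouth between 0.02 and 0.226 m and y of plug_a_mid in the frame of mouth between -0.106 and 0.106 m and z of plug_a_mid in the frame of mouth between -0.045 and 0.035 m) and not (x of plug_b_mid in the frame of mouth between 0.02 and 0.226 m and y of plug_b_mid in the frame of mouth between -0.106 and 0.106 m and z of plug_b_mid in the frame of mouth between -0.045 and 0.035 m)), for 0.1 s.
2. both plugs are in the shelf while the tray still holds the gate open (value of joint gate above 0.25 rad and contact force between plug_tray and gate above 0.15 N and x of plug_a_mid in the frame of mouth between 0.05 and 0.226 m and y of plug_a_mid in the frame of mouth between -0.106 and 0.106 m and z of plug_a_mid in the frame of mouth between -0.045 and 0.035 m and x of plug_b_mid in the frame of mouth between 0.05 and 0.226 m and y of plug_b_mid in the frame of mouth between -0.106 and 0.106 m and z of plug_b_mid in the frame of mouth between -0.045 and 0.035 m), for 0.1 s.
At the end, for the whole second after the job is handed in: Both plugs lie at rest inside the shelf behind the gate, the gate is shut (within 0.1 rad), and the plug tray stands at rest upright on the bench (within 10 degrees and 10 mm of height), released (x of plug_a_mid in the frame of mouth between 0.004 and 0.226 m and y of plug_a_mid in the frame of mouth between -0.106 and 0.106 m and z of plug_a_mid in the frame of mouth between -0.045 and 0.035 m and x of plug_b_mid in the frame of mouth between 0.004 and 0.226 m and y of plug_b_mid in the frame of mouth between -0.106 and 0.106 m and z of plug_b_mid in the frame of mouth between -0.045 and 0.035 m and value of joint gate below 0.1 rad and angle between plug_tray_grip's own z axis and vertical below 0.17 rad and height (world z) of plug_tray_grip below 0.074 m and linear speed of plug_tray below 0.03 m/s and linear speed of each of plug_a, plug_b below 0.05 m/s); the robot touches nothing.
It fails at once if the gear tray is moved by more than 20 mm (distance of gear_tray_grip from where it was at the start of the episode above 0.02 m).
It fails at once if the tally box is moved by more than 30 mm (distance of tally_box from where it was at the start of the episode above 0.03 m).
It fails at once if the hood is moved by more than 20 mm (distance of hood_mid from where it was at the start of the episode above 0.02 m).
It also fails if it takes over 58 s, if anything falls off the work surface, if the arm or the gripper's body presses on something with over 40 N, if the wrist force passes 120 N, or if a joint passes its speed limit or range.

ROBOT

A 6-joint arm with a two-finger parallel gripper is mounted at the origin on the work surface. World frame = base frame: x ahead of the robot, y to its left, z up, the work surface at z = 0. Lengths are in m, angles in rad, forces in N, time in s.
With the tool pointing down it reaches from about 0.425 to 0.95 m from the base axis. Payload 14.7 kg.
Tool frame: the origin (TCP) lies on the centre line of the jaws, within the pads' length; the fingertips stand 14 mm ahead of it and the grasp point (between the pads) lies 5 mm behind it (tip_extent is the z of the fingertips in the tool frame, in m); z points along the fingers, y is the line along which they close (so a half turn about z gives the same grasp; the last joint's range is limited). The gripper opens to 85 mm and grips with 20 to 120 N. Pads are 22 mm wide; open, the fingers measure 114 mm over their backs; the gripper's body (76 mm by 85 mm) begins 54 mm behind the grasp point. The pads swing forward as they close: fully open they stand 13 mm farther back than shut.
Start: joints at [-1.162, 0.48, 1.596, -0, 1.065, -0.047], TCP at [0.286, -0.584, 0.245] pointing down, gripper open.
Joint ranges: [-2.75, 2.75], [-0.82, 2.05], [0.23, 2.67], [-1.56, 4.7], [0.09, 2.69], [-2.92, 2.92]. Speed limits (rad/s): [1.89, 1.89, 2.39, 3.01, 3.01, 3.01].

INTERFACE

Orientations are given as a unit quaternion [w, x, y, z].
In Python, from cell import state, camera, camera_model, hand_in, tip_extent gives the robot as it stands.
- The arm moves only by the tool play_rows, never from a script. Its argument "series" is a list of rows, each an object with "offset": the shift along the tool's x, y, z in m, a list of three; "dr": the turn, a rotation vector about the tool's x, y, z in rad, a list of three. In form: [{"offset": [tx, ty, tz], "dr": [wx, wy, wz]}, ...]. A call has exactly 8 rows; each row shifts and turns the commanded pose from where the row before left it, along the tool's axes as they then stand; what a row does not reach is not made up. A row lasts 1/8 s, in which the tool goes at most 62.5 mm and 10.7 degrees, less where a joint would pass 70% of its speed; a pose out of reach is approached as far as the arm can. A call is refused whole if a number of a shift passes 0.0625 or a number of a turn 0.188, either way. A call with a gripper value outside its range is refused whole. "grip" is the opening, from 0 (shut) to 1 (fully open), set as the call begins (left out, the last holds). The fingers move at their own pace and stop on an object; "force" is the grip in N (left out, the last holds). Time passes only in rows, so rows that do not move let the fingers close, or fill a call up. It gives the time, the measured TCP pose, the force, the opening and the grip force at its end, in the units of the state.
- state(): the state, without advancing time (a new reading comes with each control period).
- camera(name): name is "side" or "top" or "wrist"; returns the picture (384x512x3 uint8, blue, green, red); there is no depth.
- camera_model(name): a dict with "K" (3x3 intrinsics, pixels), "origin" and "rotation" of the camera in the world. Camera axes: x right, y down, z forward; pixel columns grow to the right and rows downward; lengths in m; the calibration is good to about 2 mm. A picture is of the moment at which its call begins: read the wrist's pose just before it. camera_model takes no time and is no camera call; for the wrist camera it gives the pose at the moment of the call.
- hand_in(): hands the job in; it is judged then, once.
The state is a dict: "time": time; "q": joint angles; "qvel": joint speeds; "tau": joint torques, N m; "tool_pos": TCP position; "tcp_rot": TCP orientation; "wrist_force": force on the tool from outside, world axes, zero at the start; "ft_torque": the same for the moment, N m; "gripper_width": opening from 0.0 (shut) to 1.0 (fully open); "grip_force": force on a finger pad.
Only numpy, scipy, OpenCV 4.12 (cv2) and the standard library are available. Lean on these libraries where they do the work, as an engineer would, in place of code of your own. Each camera call takes 0.05 s, during which the arm holds its last target. There are 200 camera calls.

## Working session

There is one attempt and no reset: what is moved stays moved. The work goes in short steps, Python scripts to look and compute and a tool call to move; the robot and the scene stay as the last step left them, time stands still between calls to the robot, and variables do not carry over. Pictures are saved under pics/ and viewed, at most 10 in all, crops included, and the job is handed in when it is done.

Besides the shell and the picture viewer there is one more tool, called by a JSON object that holds its "api" and its "payload", one argument or row to a line. play_rows: Moves the arm, as the interface text tells. Its arguments: {"type":"object","properties":{"series":{"type":"array","items":{"type":"object","properties":{"offset":{"type":"array","items":{"type":"number"}},"dr":{"type":"array","items":{"type":"number"}}}}},"grip":{"type":"number"},"force":{"type":"number"}},"required":["series"]}

```bash
mkdir -p pics; ls; python3 - <<'E'
from cell import *
import cv2,numpy as np
s=state();print(s['time'],s['tool_pos'],s['tcp_rot'],tip_extent)
ims=[]
for n in("top","side"):
    m=camera_model(n);print(n,np.array(m['K']).round(1).tolist(),np.array(m['origin']).round(3),np.array(m['rotation']).round(3).tolist())
    im=camera(n);cv2.imwrite(f'pics/{n}0.png',im)
E
```

```text
pics
0.0 [ 0.28599472 -0.58325262  0.24466724] [-5.99593404e-04  9.74145875e-01  2.25919112e-01 -9.60574149e-05] 0.014
top [[429.4, 0.0, 249.1], [0.0, 429.4, 194.1], [0.0, 0.0, 1.0]] [ 0.5   -0.033  1.179] [0.039, -0.697, 0.715, -0.026]
side [[398.9, 0.0, 254.3], [0.0, 398.9, 190.1], [0.0, 0.0, 1.0]] [ 0.424 -0.811  0.524] [-0.508, 0.853, -0.112, 0.054]
```

View pics/top0.png

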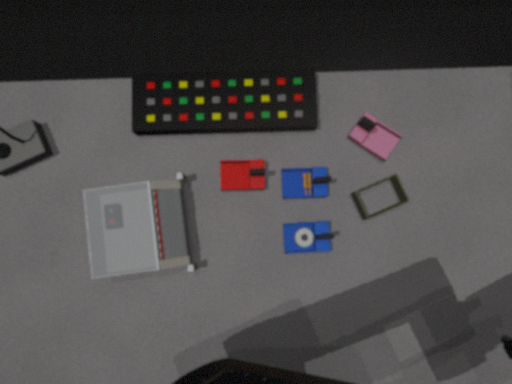

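View pics/side0.png

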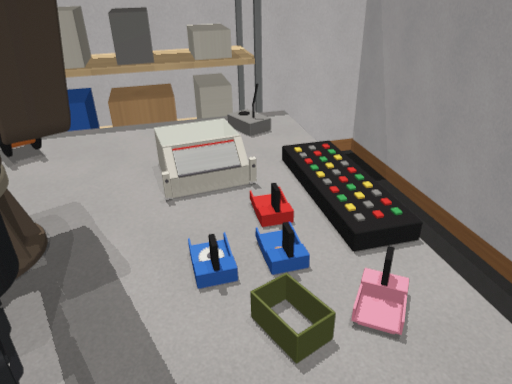

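```bash
cat > h.py <<'E'
from cell import *
import cv2,numpy as np
from scipy.spatial.transform import Rotation as R
def rot(q): return R.from_quat(np.roll(q,-1)).as_matrix()
def ray(n,uv,m=None):
    m=m or camera_model(n);d=rot(m['rotation'])@np.linalg.solve(np.array(m['K']),[uv[0],uv[1],1.]);return np.array(m['origin']),d
def onz(n,uv,z,m=None):
    o,d=ray(n,uv,m);return o+d*(z-o[2])/d[2]
def proj(n,p,m=None):
    m=m or camera_model(n);c=np.array(m['K'])@(rot(m['rotation']).T@(np.array(p)-m['origin']));return c[:2]/c[2]
def tri(r1,r2):
    (a,d),(b,e)=r1,r2;t=np.linalg.lstsq(np.c_[d,-e],b-a,rcond=None)[0];p=a+d*t[0];q=b+e*t[1];return (p+q)/2,np.linalg.norm(p-q)
E
python3 - <<'E'
from h import *
im=cv2.imread('pics/top0.png')
a=cv2.resize(im[165:290,75:205],None,fx=4,fy=4,interpolation=cv2.INTER_CUBIC)
b=cv2.resize(im[155:260,270:350],None,fx=4,fy=4,interpolation=cv2.INTER_CUBIC)
c=np.zeros((500,800,3),np.uint8);c[:500,:520]=a[:500];b=cv2.resize(b,(270,354));c[:354,525:795]=b
cv2.imwrite('pics/c1.png',cv2.convertScaleAbs(c,alpha=1.5))
hsv=cv2.cvtColor(im,cv2.COLOR_BGR2HSV)
bl=cv2.inRange(hsv,(105,140,60),(130,255,255))
for k in cv2.findContours(cv2.morphologyEx(bl,cv2.MORPH_CLOSE,np.ones((9,9))),0,2)[0]:
    if cv2.contourArea(k)>300:
        r=cv2.minAreaRect(k);print('blue',r,[onz('top',p,.03).round(3).tolist() for p in cv2.boxPoints(r)])
s=cv2.imread('pics/side0.png')
d=cv2.convertScaleAbs(cv2.resize(s[110:290,140:320],None,fx=3.3,fy=3.3,interpolation=cv2.INTER_CUBIC),alpha=1.1)
cv2.imwrite('pics/c2.png',d)
E
```

```text
blue ((306.71685791015625, 237.12017822265625), (29.22271156311035, 45.56850814819336), 86.98721313476562) [[0.523, -0.102, 0.03], [0.527, -0.224, 0.03], [0.45, -0.224, 0.03], [0.446, -0.104, 0.03]]
blue ((304.41552734375, 182.5637969970703), (29.126123428344727, 44.57001495361328), 86.633544921875) [[0.67, -0.102, 0.03], [0.674, -0.222, 0.03], [0.595, -0.223, 0.03], [0.591, -0.104, 0.03]]
```

View pics/c1.png

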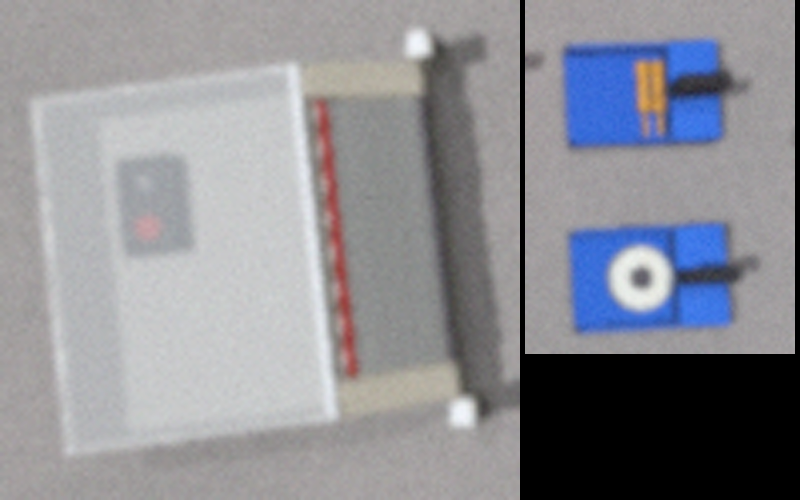

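View pics/c2.png

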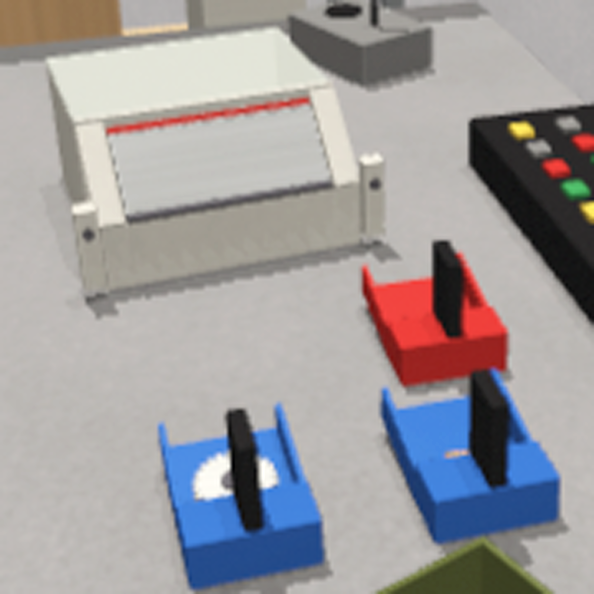

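```bash
python3 - <<'E'
from h import *
top=lambda u,v,z:onz('top',(u,v),z).round(4)
print('hinge top',top(181.3,188.8,.06),top(188.8,256.3,.06))
print('hinge side',onz('side',(178.5,176),.06).round(4),onz('side',(240.6,165.5),.06).round(4))
print('red top',top(154.5,190,.117),top(163,259.2,.117))
print('red side',onz('side',(140+107/3.3,110+130/3.3),.117).round(4),onz('side',(140+310/3.3,110+100/3.3),.117).round(4))
print('cover',top(148.8,181.3,.122),top(158.8,269.5,.122))
print('lip posts',top(75+419/4,165+43/4,.09),top(75+462/4,165+411/4,.09))
for n in('top','side'):
    im=cv2.imread(f'pics/{n}0.png');hsv=cv2.cvtColor(im,cv2.COLOR_BGR2HSV)
    bl=cv2.inRange(hsv,(105,140,60),(130,255,255));dk=cv2.inRange(hsv,(0,0,0),(180,255,45 if n=='top' else 50))
    roi=np.zeros_like(dk)
    if n=='top': roi[170:197,300:345]=1
    else: roi[215:265,275:305]=1
    nb,l,st,ce=cv2.connectedComponentsWithStats(dk*roi)
    for i in range(1,nb):
        if st[i][4]>25:
            k=cv2.findContours((l==i).astype(np.uint8),0,2)[0][0];print(n,st[i],ce[i],cv2.boxPoints(cv2.minAreaRect(k)).round(1).tolist())
br=cv2.inRange(cv2.cvtColor(cv2.imread('pics/top0.png'),cv2.COLOR_BGR2HSV),(8,100,90),(25,255,255));br[:170]=0;br[200:]=0;br[:,:295]=0;br[:,325:]=0
ys,xs=np.nonzero(br);print('brass',xs.mean(),ys.mean(),top(xs.mean(),ys.mean(),.02))
E
```

```text
hinge top [0.621  0.1638 0.06  ] [0.4447 0.1461 0.06  ]
hinge side [0.4513 0.1461 0.06  ] [0.6215 0.1622 0.06  ]
red top [0.6136 0.2209 0.117 ] [0.442  0.2007 0.117 ]
red side [0.4456 0.1931 0.117 ] [0.615  0.2085 0.117 ]
cover [0.6352 0.2338 0.122 ] [0.4176 0.21   0.122 ]
lip posts [0.6515 0.1621 0.09  ] [0.4176 0.1373 0.09  ]
top [314 178  16   5  48] [321.60416667 180.04166667] [[313.79998779296875, 179.1999969482422], [328.79998779296875, 177.60000610351562], [329.20001220703125, 180.89999389648438], [314.20001220703125, 182.5]]
side [283 223  11  34 298] [287.7147651  239.26845638] [[283.0, 223.0], [293.0, 223.0], [293.0, 256.0], [283.0, 256.0]]
brass 307.0 180.43157894736842 [ 0.639  -0.1712  0.02  ]
```

```bash
python3 - <<'E'
from h import *
for n in('top','side'):
  for z in(.034,.094):
    for y in(-.183,-.223):
      print(n,z,y,[proj(n,(x,y,z)).round(1).tolist() for x in(.628,.640)])
s=state();print(rot(s['tcp_rot']).round(3))
m=camera_model('wrist');print((rot(s['tcp_rot']).T@(np.array(m['origin'])-s['tool_pos'])).round(3),(rot(s['tcp_rot']).T@rot(m['rotation'])).round(2),m['K'])
E
```

```text
top 0.034 -0.183 [[312.2, 183.8], [312.0, 179.3]]
top 0.034 -0.223 [[327.1, 183.4], [327.0, 178.9]]
top 0.094 -0.183 [[315.2, 181.0], [315.0, 176.4]]
top 0.094 -0.223 [[331.0, 180.6], [330.8, 175.9]]
side 0.034 -0.183 [[280.8, 245.7], [286.4, 244.7]]
side 0.034 -0.223 [[287.0, 257.6], [292.8, 256.5]]
side 0.094 -0.183 [[281.1, 220.9], [286.9, 220.0]]
side 0.094 -0.223 [[287.5, 232.1], [293.6, 231.1]]
[[ 0.898  0.44  -0.   ]
 [ 0.44  -0.898  0.001]
 [ 0.    -0.001 -1.   ]]
[ 0.086  0.    -0.129] [[ 0.   -0.95 -0.33]
 [ 1.    0.    0.  ]
 [-0.   -0.33  0.95]] [[267.59959354   0.         254.23971465]
 [  0.         267.59959354 190.05031036]
 [  0.           0.           1.        ]]
```

Lookalikes in the top view: blue tray with plugs (305,183), blue tray with gear (307,237), red tray (243,175) and pink tray (375,137). The crop shows brass plugs in the one at (305,183), so that is the one I want. The mouth is at about (0.5345, 0.1545, 0.06) with yaw 96.1°. The handle is at about (0.635, -0.201, 0.064) with yaw 92°.

```bash
cat > plan.py <<'E'
from h import *
def tray_pose(grip,yaw,pitch):           # grip point, tray yaw, nose-down pitch (deg) -> TCP pos, rot (tool x=tray x, z=-tray z)
    T=(R.from_euler('z',yaw,degrees=True)*R.from_euler('y',pitch,degrees=True)).as_matrix()
    return np.array(grip)-.005*T[:,2], T@np.diag([1,-1,-1.])
def rows(p0,R0,p1,R1,n):
    rv=R.from_matrix(R0.T@R1).as_rotvec()/n;out=[]
    Rc=R0
    for i in range(n):
        o=Rc.T@((p1-p0)/n);out.append('{"offset":%s,"dr":%s}'%([round(float(x),4) for x in o],[round(float(x),4) for x in rv]))
        Rc=Rc@R.from_rotvec(np.round(rv,4)).as_matrix()
    return out
def here():
    s=state();return np.array(s['tool_pos']),rot(s['tcp_rot']),s
def show(r): 
    for i in range(0,len(r),8): print('['+','.join(r[i:i+8])+']')
E
python3 - <<'E'
from plan import *
p,Rr,s=here();P,Q=tray_pose((.635,-.201,.17),92,0)
show(rows(p,Rr,P,Q,16))
E
```

```text
[{"offset":[0.0301, -0.0118, 0.005],"dr":[-0.0001, -0.0, -0.0719]},{"offset":[0.0309, -0.0097, 0.005],"dr":[-0.0001, -0.0, -0.0719]},{"offset":[0.0315, -0.0074, 0.005],"dr":[-0.0001, -0.0, -0.0719]},{"offset":[0.0319, -0.0051, 0.005],"dr":[-0.0001, -0.0, -0.0719]},{"offset":[0.0322, -0.0028, 0.005],"dr":[-0.0001, -0.0, -0.0719]},{"offset":[0.0323, -0.0005, 0.005],"dr":[-0.0001, -0.0, -0.0719]},{"offset":[0.0323, 0.0018, 0.005],"dr":[-0.0001, -0.0, -0.0719]},{"offset":[0.0321, 0.0041, 0.005],"dr":[-0.0001, -0.0, -0.0719]}]
[{"offset":[0.0317, 0.0064, 0.005],"dr":[-0.0001, -0.0, -0.0719]},{"offset":[0.0312, 0.0087, 0.005],"dr":[-0.0001, -0.0, -0.0719]},{"offset":[0.0305, 0.0109, 0.005],"dr":[-0.0001, -0.0, -0.0719]},{"offset":[0.0296, 0.0131, 0.005],"dr":[-0.0001, -0.0, -0.0719]},{"offset":[0.0286, 0.0152, 0.005],"dr":[-0.0001, -0.0, -0.0719]},{"offset":[0.0274, 0.0172, 0.005],"dr":[-0.0001, -0.0, -0.0719]},{"offset":[0.0261, 0.0191, 0.005],"dr":[-0.0001, -0.0, -0.0719]},{"offset":[0.0247, 0.0209, 0.005],"dr":[-0.0001, -0.0, -0.0719]}]
```

{"api": "play_rows", "payload": {
  "series": [
    {"offset": [0.03,-0.012,0.005],"dr": [0,0,-0.072]},
    {"offset": [0.031,-0.01,0.005],"dr": [0,0,-0.072]},
    {"offset": [0.0315,-0.0075,0.005],"dr": [0,0,-0.072]},
    {"offset": [0.032,-0.005,0.005],"dr": [0,0,-0.072]},
    {"offset": [0.032,-0.003,0.005],"dr": [0,0,-0.072]},
    {"offset": [0.032,-0.0005,0.005],"dr": [0,0,-0.072]},
    {"offset": [0.032,0.002,0.005],"dr": [0,0,-0.072]},
    {"offset": [0.032,0.004,0.005],"dr": [0,0,-0.072]}
  ],
  "grip": 1,
  "force": 120
}}

```text
time: 1.1
tool_pos: [0.4602, -0.3917, 0.2049]
tcp_rot: [-0.0, 0.869, 0.494, -0.0]
wrist_force: [-0.3, 0.5, 0.1]
gripper_width: 0.996
grip_force: 0.0
```

{"api": "play_rows", "payload": {
  "series": [
    {"offset": [0.032,0.0065,0.005],"dr": [0,0,-0.072]},
    {"offset": [0.031,0.009,0.005],"dr": [0,0,-0.072]},
    {"offset": [0.0305,0.011,0.005],"dr": [0,0,-0.072]},
    {"offset": [0.0295,0.013,0.005],"dr": [0,0,-0.072]},
    {"offset": [0.0285,0.015,0.005],"dr": [0,0,-0.072]},
    {"offset": [0.0275,0.017,0.005],"dr": [0,0,-0.072]},
    {"offset": [0.026,0.019,0.005],"dr": [0,0,-0.072]},
    {"offset": [0.0245,0.021,0.005],"dr": [0,0,-0.072]}
  ]
}}

```text
time: 2.1
tool_pos: [0.6345, -0.2006, 0.1648]
tcp_rot: [-0.0, 0.693, 0.721, -0.0]
wrist_force: [0.1, -1.4, -0.2]
gripper_width: 1.003
grip_force: 0.0
```

```bash
python3 - <<'E'
from plan import *
p,Rr,s=here();print(p,s['time'],Rr.round(3).tolist());m=camera_model('wrist')
im=camera('wrist');cv2.imwrite('pics/w1.png',im)
for c in [(.635,-.181,.094),(.635,-.221,.094)]:print(proj('wrist',c,m))
P,Q=tray_pose((.635,-.201,.065),92,0);show(rows(p,Rr,P,Q,8))
E
```

```text
[ 0.63447531 -0.20063991  0.16478392] 2.1 [[-0.039, 0.999, -0.001], [0.999, 0.039, 0.0], [0.0, -0.001, -1.0]]
[253.96135455 184.91092567]
[252.04453767 230.60650408]
[{"offset":[-0.0001, 0.0001, 0.0131],"dr":[-0.0001, -0.0, 0.0006]},{"offset":[-0.0001, 0.0001, 0.0131],"dr":[-0.0001, -0.0, 0.0006]},{"offset":[-0.0001, 0.0001, 0.0131],"dr":[-0.0001, -0.0, 0.0006]},{"offset":[-0.0001, 0.0001, 0.0131],"dr":[-0.0001, -0.0, 0.0006]},{"offset":[-0.0001, 0.0001, 0.0131],"dr":[-0.0001, -0.0, 0.0006]},{"offset":[-0.0001, 0.0001, 0.0131],"dr":[-0.0001, -0.0, 0.0006]},{"offset":[-0.0001, 0.0001, 0.0131],"dr":[-0.0001, -0.0, 0.0006]},{"offset":[-0.0001, 0.0001, 0.0131],"dr":[-0.0001, -0.0, 0.0006]}]
```

View pics/w1.png

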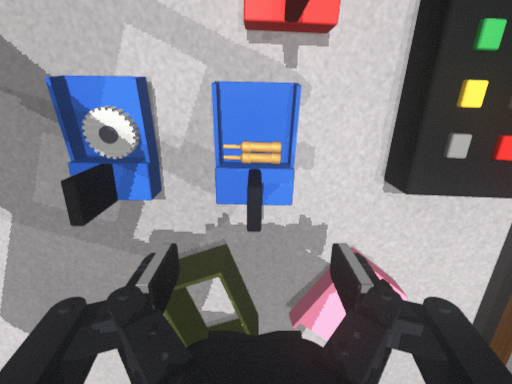

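The wrist view shows the plug tray below with its fin at (254,170–230), which matches the prediction (254,185–231). Next I descend and grip.

{"api": "play_rows", "payload": {
  "series": [
    {"offset": [0,0,0.013],"dr": [0,0,0]},
    {"offset": [0,0,0.013],"dr": [0,0,0]},
    {"offset": [0,0,0.013],"dr": [0,0,0]},
    {"offset": [0,0,0.013],"dr": [0,0,0]},
    {"offset": [0,0,0.013],"dr": [0,0,0]},
    {"offset": [0,0,0.013],"dr": [0,0,0]},
    {"offset": [0,0,0.013],"dr": [0,0,0]},
    {"offset": [0,0,0.013],"dr": [0,0,0]}
  ]
}}

```text
time: 3.15
tool_pos: [0.634, -0.2016, 0.0604]
tcp_rot: [0.0, 0.694, 0.72, -0.0]
wrist_force: [0.0, 0.2, 0.3]
gripper_width: 0.998
grip_force: 0.0
```

{"api": "play_rows", "payload": {
  "series": [
    {"offset": [0,0,0],"dr": [0,0,0]},
    {"offset": [0,0,0],"dr": [0,0,0]},
    {"offset": [0,0,0],"dr": [0,0,0]},
    {"offset": [0,0,0],"dr": [0,0,0]},
    {"offset": [0,0,0],"dr": [0,0,0]},
    {"offset": [0,0,0],"dr": [0,0,0]},
    {"offset": [0,0,0],"dr": [0,0,0]},
    {"offset": [0,0,0],"dr": [0,0,0]}
  ],
  "grip": 0,
  "force": 120
}}

```text
time: 4.15
tool_pos: [0.6345, -0.2017, 0.062]
tcp_rot: [0.001, 0.694, 0.72, 0.0]
wrist_force: [0.4, 0.2, 6.8]
gripper_width: 0.119
grip_force: 117.4
```

{"api": "play_rows", "payload": {
  "series": [
    {"offset": [0,0,-0.005],"dr": [0,0,0]},
    {"offset": [0,0,-0.015],"dr": [0,0,0]},
    {"offset": [0,0,-0.02],"dr": [0,0,0]},
    {"offset": [0,0,-0.02],"dr": [0,0,0]},
    {"offset": [0,0,-0.02],"dr": [0,0,0]},
    {"offset": [0,0,-0.02],"dr": [0,0,0]},
    {"offset": [0,0,-0.015],"dr": [0,0,0]},
    {"offset": [0,0,-0.005],"dr": [0,0,0]}
  ]
}}

```text
time: 5.15
tool_pos: [0.6344, -0.2017, 0.1825]
tcp_rot: [0.001, 0.694, 0.72, 0.0]
wrist_force: [0.6, 1.0, -3.3]
gripper_width: 0.124
grip_force: 117.1
```

```bash
python3 - <<'E'
from plan import *
p,Rr,s=here();print(p,s['time'],s['wrist_force'],Rr.round(3).tolist())
a=camera('wrist');b=camera('side')
cv2.imwrite('pics/ws2.png',cv2.resize(np.hstack([a[:,80:430],b[60:,130:430].copy() if 0 else cv2.resize(b[80:330,120:400],(430,384))]),None,fx=1,fy=1))
cv2.imwrite('pics/side2.png',b)
E
```

```text
[ 0.63439156 -0.20172979  0.18251511] 5.15 [ 0.60608295  1.02839604 -3.31617667] [[-0.037, 0.999, 0.001], [0.999, 0.037, -0.0], [-0.0, 0.001, -1.0]]
```

View pics/ws2.png

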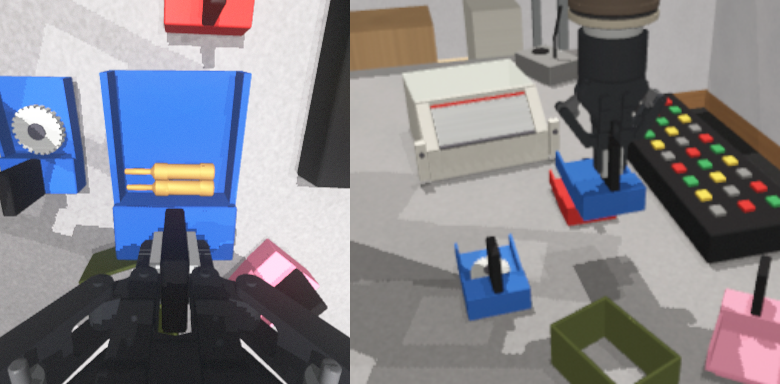

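```bash
cat >> plan.py <<'E'
M=np.array([.5345,.1545,.06]);YAW=96.1;GO=.003
MX=np.array([np.cos(np.radians(YAW)),np.sin(np.radians(YAW)),0]);MY=np.array([-MX[1],MX[0],0])
def nose_pose(x,z,pitch,y=0):            # nose edge in mouth frame -> TCP pose
    T=(R.from_euler('z',YAW,degrees=True)*R.from_euler('y',pitch,degrees=True)).as_matrix()
    nose=M+MX*x+MY*y+[0,0,z];g=nose-T@[.1,0,-.051]
    return g-GO*T[:,2],T@np.diag([1,-1,-1.])
def path(p0,R0,P,Q,n,ramp=True):
    rv=R.from_matrix(R0.T@Q).as_rotvec();Rc=R0;pc=p0
    for i in range(1,n+1):
        s=i/n; s=(1-np.cos(np.pi*s))/2 if ramp else s
        p=p0+(P-p0)*s;Rn=R0@R.from_rotvec(rv*s).as_matrix();o=(Rc.T@(p-pc)).round(4);d=R.from_matrix(Rc.T@Rn).as_rotvec().round(3)
        print('{"offset":%s,"dr":%s},'%(o.tolist(),d.tolist()));pc=pc+Rc@o;Rc=Rc@R.from_rotvec(d).as_matrix()
E
python3 - <<'E'
from plan import *
p,Rr,s=here();P,Q=nose_pose(.030,.062,0);print(P)
m=camera_model('wrist')
print('nose corners in wrist px',[proj('wrist',p+Rr@[.1,y,.048],m).round(1).tolist() for y in(-.04,.04)])
path(p,Rr,P,Q,16)
E
```

```text
[0.54193848 0.08489634 0.17      ]
nose corners in wrist px [[185.6, 70.0], [317.8, 70.1]]
{"offset":[0.0028, -0.0008, 0.0001],"dr":[0.0, 0.0, -0.001]},
{"offset":[0.0082, -0.0023, 0.0003],"dr":[0.0, 0.0, -0.002]},
{"offset":[0.0134, -0.0037, 0.0006],"dr":[0.0, 0.0, -0.003]},
{"offset":[0.0181, -0.005, 0.0007],"dr":[0.0, 0.0, -0.004]},
{"offset":[0.022, -0.0059, 0.0009],"dr":[0.0, 0.0, -0.005]},
{"offset":[0.0251, -0.0067, 0.001],"dr":[0.0, 0.0, -0.006]},
{"offset":[0.0274, -0.0071, 0.0011],"dr":[0.0, 0.0, -0.007]},
{"offset":[0.0284, -0.0071, 0.0011],"dr":[0.0, 0.0, -0.007]},
{"offset":[0.0286, -0.007, 0.0011],"dr":[0.0, 0.0, -0.006]},
{"offset":[0.0274, -0.0065, 0.0011],"dr":[0.0, 0.0, -0.007]},
{"offset":[0.0254, -0.0058, 0.001],"dr":[0.0, 0.0, -0.006]},
{"offset":[0.0222, -0.005, 0.0009],"dr":[0.0, 0.0, -0.005]},
{"offset":[0.0183, -0.004, 0.0007],"dr":[0.0, 0.0, -0.005]},
{"offset":[0.0136, -0.0029, 0.0005],"dr":[0.0, 0.0, -0.003]},
{"offset":[0.0084, -0.0018, 0.0004],"dr":[0.0, 0.0, -0.002]},
{"offset":[0.0028, -0.0006, 0.0001],"dr":[0.0, 0.0, -0.0]},
```

{"api": "play_rows", "payload": {
  "series": [
    {"offset": [0.003,-0.001,0],"dr": [0,0,-0.001]},
    {"offset": [0.008,-0.002,0],"dr": [0,0,-0.002]},
    {"offset": [0.0135,-0.004,0],"dr": [0,0,-0.003]},
    {"offset": [0.018,-0.005,0],"dr": [0,0,-0.004]},
    {"offset": [0.022,-0.006,0],"dr": [0,0,-0.005]},
    {"offset": [0.025,-0.0065,0],"dr": [0,0,-0.006]},
    {"offset": [0.0275,-0.007,0.001],"dr": [0,0,-0.007]},
    {"offset": [0.0285,-0.007,0.001],"dr": [0,0,-0.007]}
  ]
}}

```text
time: 6.25
tool_pos: [0.5873, -0.0562, 0.1794]
tcp_rot: [0.0, 0.681, 0.732, 0.0]
wrist_force: [0.6, 0.5, -2.7]
gripper_width: 0.13
grip_force: 117.8
```

{"api": "play_rows", "payload": {
  "series": [
    {"offset": [0.0285,-0.007,0.001],"dr": [0,0,-0.006]},
    {"offset": [0.0275,-0.0065,0.001],"dr": [0,0,-0.007]},
    {"offset": [0.0255,-0.006,0.001],"dr": [0,0,-0.006]},
    {"offset": [0.022,-0.005,0.002],"dr": [0,0,-0.005]},
    {"offset": [0.0185,-0.004,0.002],"dr": [0,0,-0.005]},
    {"offset": [0.0135,-0.003,0.002],"dr": [0,0,-0.003]},
    {"offset": [0.0085,-0.002,0.002],"dr": [0,0,-0.002]},
    {"offset": [0.003,-0.0005,0],"dr": [0,0,0]}
  ]
}}

```text
time: 7.25
tool_pos: [0.5413, 0.0856, 0.1681]
tcp_rot: [-0.0, 0.669, 0.744, -0.0]
wrist_force: [0.1, -0.7, -2.1]
gripper_width: 0.12
grip_force: 117.9
```

```bash
python3 - <<'E'
from plan import *
p,Rr,s=here();print(p,s['time'],s['wrist_force'],Rr.round(3).tolist());
a=camera('wrist');b=camera('side')
cv2.imwrite('pics/ws3.png',np.hstack([a[:,80:430],cv2.resize(b[90:290,120:344],(430,384))]))
P,Q=nose_pose(.035,.014,4);path(p,Rr,P,Q,8)
E
```

```text
[0.54133321 0.08557295 0.16812702] 7.25 [ 0.12518378 -0.68512239 -2.09553113] [[-0.106, 0.994, -0.0], [0.994, 0.106, -0.0], [-0.0, -0.0, -1.0]]
{"offset":[0.0003, 0.0, 0.0015],"dr":[-0.0, -0.003, -0.0]},
{"offset":[0.0009, 0.0001, 0.0042],"dr":[-0.0, -0.007, -0.0]},
{"offset":[0.0013, 0.0001, 0.0064],"dr":[-0.0, -0.012, -0.0]},
{"offset":[0.0017, 0.0001, 0.0075],"dr":[-0.0, -0.013, -0.0]},
{"offset":[0.0017, 0.0001, 0.0074],"dr":[-0.0, -0.013, -0.0]},
{"offset":[0.0016, 0.0001, 0.0063],"dr":[-0.0, -0.012, -0.0]},
{"offset":[0.0011, 0.0, 0.0042],"dr":[-0.0, -0.007, -0.0]},
{"offset":[0.0004, 0.0, 0.0015],"dr":[-0.0, -0.003, -0.0]},
```

View pics/ws3.png

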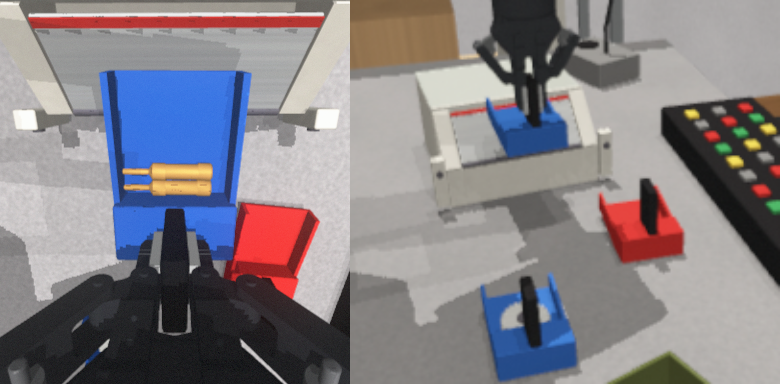

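The tray is centred in front of the gate, with the plugs still against the block. Next I press the gate with the tray near level.

{"api": "play_rows", "payload": {
  "series": [
    {"offset": [0,0,0.0015],"dr": [0,-0.003,0]},
    {"offset": [0.001,0,0.004],"dr": [0,-0.007,0]},
    {"offset": [0.001,0,0.0065],"dr": [0,-0.012,0]},
    {"offset": [0.002,0,0.0075],"dr": [0,-0.013,0]},
    {"offset": [0.002,0,0.0075],"dr": [0,-0.013,0]},
    {"offset": [0.0015,0,0.0065],"dr": [0,-0.012,0]},
    {"offset": [0.001,0,0.004],"dr": [0,-0.007,0]},
    {"offset": [0.0005,0,0.0015],"dr": [0,-0.003,0]}
  ]
}}

```text
time: 8.35
tool_pos: [0.5407, 0.0933, 0.1289]
tcp_rot: [0.026, 0.668, 0.743, -0.023]
wrist_force: [0.2, 0.5, 2.0]
gripper_width: 0.128
grip_force: 118.5
```

```bash
python3 - <<'E'
from plan import *
p,Rr,s=here();print(p,s['time'],s['wrist_force'],Rr.round(3).tolist(),s['grip_force']);
a=camera('wrist');b=camera('side')
cv2.imwrite('pics/ws4.png',np.hstack([a[:,80:430],cv2.resize(b[90:290,120:344],(430,384))]))
P,Q=nose_pose(.036,-.004,40);path(p,Rr,P,Q,16)
E
```

```text
[0.54069755 0.09327764 0.12886189] 8.35 [0.21872721 0.53171179 1.99379637] [[-0.106, 0.994, 0.007], [0.992, 0.106, -0.07], [-0.07, -0.0, -0.998]] 118.46226453781128
{"offset":[0.0005, 0.0, -0.0003],"dr":[-0.0, -0.006, -0.0]},
{"offset":[0.0014, 0.0, -0.0009],"dr":[-0.0, -0.018, -0.0]},
{"offset":[0.0022, 0.0, -0.0015],"dr":[-0.0, -0.029, -0.0]},
{"offset":[0.003, 0.0, -0.0022],"dr":[-0.0, -0.039, -0.0]},
{"offset":[0.0036, 0.0001, -0.0027],"dr":[-0.0, -0.048, -0.0]},
{"offset":[0.0038, 0.0, -0.0033],"dr":[-0.0, -0.054, -0.0]},
{"offset":[0.004, 0.0, -0.0039],"dr":[-0.0, -0.059, -0.0]},
{"offset":[0.0039, 0.0001, -0.0042],"dr":[-0.0, -0.061, -0.0]},
{"offset":[0.0037, -0.0, -0.0044],"dr":[-0.0, -0.061, -0.0]},
{"offset":[0.0032, 0.0, -0.0045],"dr":[-0.0, -0.059, -0.0]},
{"offset":[0.0028, 0.0001, -0.0043],"dr":[-0.0, -0.054, -0.0]},
{"offset":[0.0022, -0.0, -0.0039],"dr":[-0.0, -0.048, -0.0]},
{"offset":[0.0016, -0.0, -0.0032],"dr":[-0.0, -0.039, -0.0]},
{"offset":[0.0012, 0.0, -0.0025],"dr":[-0.0, -0.029, -0.0]},
{"offset":[0.0006, 0.0, -0.0016],"dr":[-0.0, -0.018, -0.0]},
{"offset":[0.0002, 0.0, -0.0005],"dr":[-0.0, -0.006, -0.0]},
```

View pics/ws4.png

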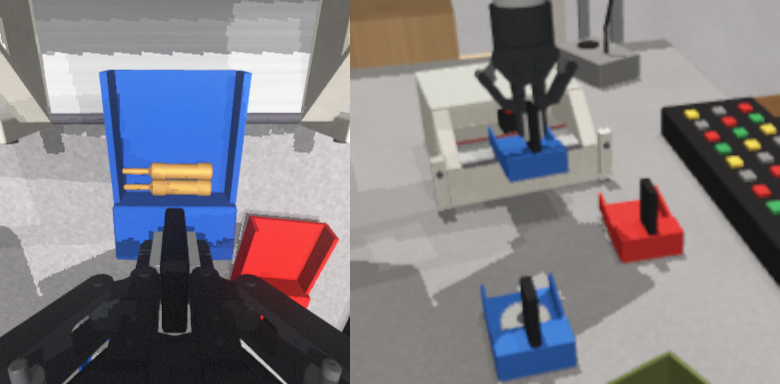

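The nose holds the gate open (about 4 N) and both plugs are still in the tray. Now I tip.

{"api": "play_rows", "payload": {
  "series": [
    {"offset": [0.0005,0,-0.0005],"dr": [0,-0.006,0]},
    {"offset": [0.0015,0,-0.001],"dr": [0,-0.018,0]},
    {"offset": [0.002,0,-0.0015],"dr": [0,-0.029,0]},
    {"offset": [0.003,0,-0.002],"dr": [0,-0.039,0]},
    {"offset": [0.0035,0,-0.0025],"dr": [0,-0.048,0]},
    {"offset": [0.004,0,-0.0035],"dr": [0,-0.054,0]},
    {"offset": [0.004,0,-0.004],"dr": [0,-0.059,0]},
    {"offset": [0.004,0,-0.004],"dr": [0,-0.061,0]}
  ]
}}

```text
time: 9.45
tool_pos: [0.5384, 0.1191, 0.1441]
tcp_rot: [0.144, 0.656, 0.73, -0.128]
wrist_force: [-2.8, -0.4, 8.7]
gripper_width: 0.121
grip_force: 119.3
```

{"api": "play_rows", "payload": {
  "series": [
    {"offset": [0.0035,0,-0.0045],"dr": [0,-0.061,0]},
    {"offset": [0.0035,0,-0.0045],"dr": [0,-0.059,0]},
    {"offset": [0.003,0,-0.0045],"dr": [0,-0.054,0]},
    {"offset": [0.002,0,-0.004],"dr": [0,-0.048,0]},
    {"offset": [0.0015,0,-0.003],"dr": [0,-0.039,0]},
    {"offset": [0.001,0,-0.0025],"dr": [0,-0.029,0]},
    {"offset": [0.0005,0,-0.0015],"dr": [0,-0.018,0]},
    {"offset": [0,0,-0.0005],"dr": [0,-0.006,0]}
  ]
}}

```text
time: 10.45
tool_pos: [0.5359, 0.1456, 0.1578]
tcp_rot: [0.255, 0.628, 0.699, -0.228]
wrist_force: [0.1, 6.5, 3.1]
gripper_width: 0.126
grip_force: 119.2
```

{"api": "play_rows", "payload": {
  "series": [
    {"offset": [0,0,0],"dr": [0,0,0]},
    {"offset": [0,0,0],"dr": [0,0,0]},
    {"offset": [0,0,0],"dr": [0,0,0]},
    {"offset": [0,0,0],"dr": [0,0,0]},
    {"offset": [0,0,0],"dr": [0,0,0]},
    {"offset": [0,0,0],"dr": [0,0,0]},
    {"offset": [0,0,0],"dr": [0,0,0]},
    {"offset": [0,0,0],"dr": [0,0,0]}
  ]
}}

```text
time: 11.45
tool_pos: [0.5359, 0.1454, 0.1579]
tcp_rot: [0.255, 0.629, 0.699, -0.227]
wrist_force: [-0.1, 7.1, 4.0]
gripper_width: 0.123
grip_force: 119.3
```

```bash
python3 - <<'E'
from plan import *
p,Rr,s=here();print(p,s['time'],s['wrist_force'],Rr.round(3).tolist(),s['grip_force']);
a=camera('wrist');b=camera('side');c=camera('top')
v=np.hstack([cv2.resize(a,(384,288)),cv2.resize(b[100:250,140:340],(384,288))])
v2=np.hstack([cv2.convertScaleAbs(cv2.resize(c[165:290,75:242],(384,288)),alpha=1.5),np.zeros((288,384,3),np.uint8)])
cv2.imwrite('pics/ws5.png',np.vstack([v,v2]))
E
```

```text
[0.53585558 0.14535221 0.15787882] 11.45 [-0.05221794  7.0783011   4.03986225] [[-0.08, 0.994, 0.07], [0.763, 0.106, -0.638], [-0.642, 0.002, -0.767]] 119.25065875053406
```

View pics/ws5.png

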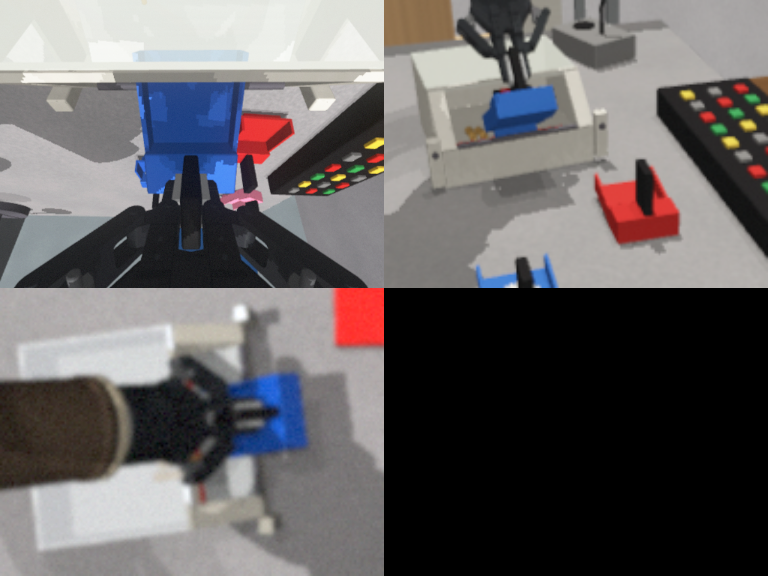

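```bash
python3 - <<'E'
from plan import *
b=camera('side');cv2.imwrite('pics/side5.png',b)
h=cv2.cvtColor(b,cv2.COLOR_BGR2HSV);k=cv2.inRange(h,(8,110,70),(28,255,255));k[:140]=0;k[200:]=0;k[:,:150]=0;k[:,270:]=0
n,l,st,ce=cv2.connectedComponentsWithStats(k)
for i in range(1,n):
    if st[i][4]>3:
        for z in(.026,.05):
            q=onz('side',ce[i],z)-M;print(st[i],ce[i].round(1),z,'mouth xy',(q@MX).round(3),(q@MY).round(3))
cv2.imwrite('pics/c5.png',cv2.resize(b[130:200,155:255],None,fx=7,fy=7,interpolation=cv2.INTER_CUBIC))
E
```

```text
[183 166  11   7  45] [187.5 169.1] 0.026 mouth xy 0.105 0.041
[183 166  11   7  45] [187.5 169.1] 0.05 mouth xy 0.054 0.049
```

View pics/c5.png

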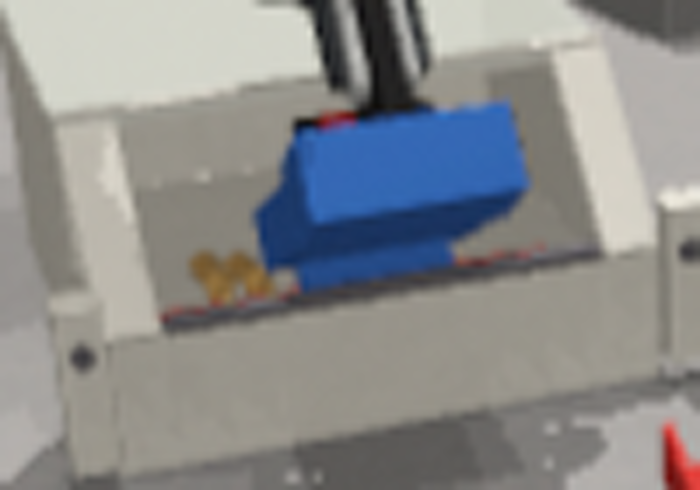

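The crop shows two brass ends inside the shelf, left of the tray at about (187,169) in the side view, and the gate well open. I've used up my pictures, so from here I check by colour masks alone.

```bash
python3 - <<'E'
from plan import *
p,Rr,s=here();m=camera_model('wrist');a=camera('wrist')
h=cv2.cvtColor(cv2.GaussianBlur(a,(3,3),0),cv2.COLOR_BGR2HSV)
for S in(40,80):
    k=cv2.inRange(h,(8,S,60),(28,255,255));k[300:]=0
    n,l,st,ce=cv2.connectedComponentsWithStats(k)
    for i in range(1,n):
        if st[i][4]>12:
            q=onz('wrist',ce[i],.026,m)-M;print('wrist',S,st[i],a[l==i].mean(0).round(),'mouth',(q@MX).round(3),(q@MY).round(3))
# nose estimate
nose=p+Rr@[.1,0,.051-.003]-M;print('nose in mouth',(nose@MX).round(4),(nose@MY).round(4),nose[2].round(4))
b=cv2.imread('pics/side5.png')
h=cv2.cvtColor(b,cv2.COLOR_BGR2HSV);k=cv2.inRange(h,(8,70,50),(28,255,255))
for v in range(162,178):print(v,''.join('#' if x else '.' for x in k[v,176:215]))
E
```

```text
wrist 40 [484 182  28  18 364] [ 60. 159. 177.] mouth -0.159 -0.319
wrist 40 [490 220  22  13 223] [ 58. 146. 165.] mouth -0.274 -0.414
wrist 40 [440 231  22  12 203] [ 58. 143. 161.] mouth -0.32 -0.358
wrist 40 [397 240  19  11 166] [ 60. 141. 159.] mouth -0.366 -0.299
wrist 80 [484 182  28  18 364] [ 60. 159. 177.] mouth -0.159 -0.319
wrist 80 [490 220  22  13 218] [ 58. 148. 167.] mouth -0.274 -0.413
wrist 80 [440 231  22  12 199] [ 58. 145. 163.] mouth -0.319 -0.357
wrist 80 [397 240  19  11 153] [ 61. 149. 168.] mouth -0.366 -0.299
nose in mouth 0.0367 -0.0006 -0.0031
162 .......................................
163 .......................................
164 .......................................
165 .......................................
166 .......###..##.........................
167 ......##########.......................
168 ......###########......................
169 .......##########......................
170 ........##########.....................
171 ........#####.####.....................
172 .........###...........................
173 .......................................
174 .......................................
175 .......................................
176 .......................................
177 .......................................
```

```bash
python3 - <<'E'
from plan import *
w=lambda x,y,z:proj('side',M+MX*x+MY*y+[0,0,z]).round(1).tolist()
for y in(.08,.045,.0,-.05):print(y,'hinge',w(0,y,0),'edge@1.2',w(.073,y,-.032),'edge@0.9',w(.0795,y,-.009),'floor.09',w(.09,y,-.034),'floor.12',w(.12,y,-.034),'back',w(.22,y,-.034))
b=cv2.imread('pics/side5.png').astype(int);rd=(b[:,:,2]>90)&(b[:,:,2]>1.6*b[:,:,1])&(b[:,:,2]>1.6*b[:,:,0])
h=cv2.cvtColor(b.astype(np.uint8),cv2.COLOR_BGR2HSV);k=cv2.inRange(h,(8,70,50),(28,255,255));bl=cv2.inRange(h,(105,140,40),(130,255,255))
for v in range(160,180):print(v,''.join('B' if z else '#' if x else 'r' if y else '.' for x,y,z in zip(k[v,174:246],rd[v,174:246],bl[v,174:246])))
E
```

```text
0.08 hinge [179.9, 175.8] edge@1.2 [176.2, 175.3] edge@0.9 [174.8, 167.0] floor.09 [175.1, 173.5] floor.12 [173.3, 169.3] back [167.5, 156.4]
0.045 hinge [193.0, 173.5] edge@1.2 [188.5, 173.2] edge@0.9 [187.1, 164.9] floor.09 [187.3, 171.4] floor.12 [185.2, 167.2] back [178.7, 154.7]
0.0 hinge [209.5, 170.7] edge@1.2 [203.9, 170.5] edge@0.9 [202.7, 162.3] floor.09 [202.6, 168.7] floor.12 [200.1, 164.7] back [192.8, 152.4]
-0.05 hinge [227.4, 167.5] edge@1.2 [220.7, 167.6] edge@0.9 [219.6, 159.5] floor.09 [219.1, 165.9] floor.12 [216.4, 162.0] back [208.1, 150.0]
160 ..................BBBBBBBBBBBBBBBBBBBBBBBBBBBBBBBBBB....................
161 ..................BBBBBBBBBBBBBBBBBBBBBBBBBBBBBBBB......................
162 ..................BBBBBBBBBBBBBBBBBBBBBBBBBBBBBBB.......................
163 ..................BBBBBBBBBBBBBBBBBBBBBBBBBBBBB.........................
164 ..................BBBBBBBBBBBBBBBBBBBBBBBBBBB...........................
165 ...................BBBBBBBBBBBBBBBBBBBBBBBBBB...........................
166 .........###..##...BBBBBBBBBBBBBBBBBBBBBBBBBB....................
[... 308 characters left out ...]
.......
171 ..........#####.####....................................................
172 ...........###..........................................................
173 ........................................................................
174 ........................................................................
175 ........................................................................
176 ........................................................................
177 ........................................................................
178 ........................................................................
179 ........................................................................
```

Mask geometry puts the gate at its stop (about 1.2 rad). Both plugs lie on the floor at x of about 0.09–0.12 m, beyond the gate edge. I retrace the path to withdraw.

```bash
python3 - <<'E'
from plan import *
p,Rr,s=here();P,Q=nose_pose(.033,.014,4);path(p,Rr,P,Q,8)
print();P2,Q2=nose_pose(.0,.085,0);path(P,Q,P2,Q2,8)
E
```

```text
{"offset":[-0.0009, -0.0, 0.0022],"dr":[0.0, 0.024, -0.0]},
{"offset":[-0.0026, -0.0001, 0.0061],"dr":[0.0, 0.068, -0.0]},
{"offset":[-0.0046, -0.0001, 0.0089],"dr":[0.001, 0.102, -0.0]},
{"offset":[-0.0064, -0.0, 0.0098],"dr":[0.0, 0.12, -0.0]},
{"offset":[-0.0075, -0.0001, 0.0091],"dr":[0.001, 0.12, -0.0]},
{"offset":[-0.0073, -0.0001, 0.0068],"dr":[0.0, 0.101, -0.001]},
{"offset":[-0.0053, -0.0, 0.004],"dr":[0.0, 0.068, 0.0]},
{"offset":[-0.0019, -0.0, 0.0013],"dr":[0.001, 0.024, 0.0]},

{"offset":[-0.0016, -0.0, -0.0023],"dr":[0.0, 0.003, 0.0]},
{"offset":[-0.0044, 0.0, -0.0067],"dr":[0.0, 0.007, 0.0]},
{"offset":[-0.0065, -0.0, -0.01],"dr":[0.0, 0.012, 0.0]},
{"offset":[-0.0076, -0.0, -0.012],"dr":[0.0, 0.013, -0.0]},
{"offset":[-0.0074, -0.0, -0.012],"dr":[0.0, 0.013, 0.0]},
{"offset":[-0.0062, -0.0, -0.0103],"dr":[0.0, 0.012, 0.0]},
{"offset":[-0.004, -0.0, -0.0069],"dr":[0.0, 0.007, 0.0]},
{"offset":[-0.0014, -0.0, -0.0024],"dr":[0.0, 0.003, 0.0]},
```

```bash
python3 - <<'E'
from plan import *
p,Rr,s=here();P,Q=nose_pose(.03,.035,4);path(p,Rr,P,Q,8)
print();P2,Q2=nose_pose(.0,.085,0);path(P,Q,P2,Q2,8)
E
```

```text
{"offset":[-0.0015, -0.0, 0.0016],"dr":[0.0, 0.024, -0.0]},
{"offset":[-0.0043, -0.0001, 0.0046],"dr":[0.0, 0.068, -0.0]},
{"offset":[-0.0069, -0.0, 0.0063],"dr":[0.001, 0.102, -0.0]},
{"offset":[-0.0088, -0.0001, 0.0066],"dr":[0.0, 0.12, -0.0]},
{"offset":[-0.0096, -0.0001, 0.0056],"dr":[0.001, 0.12, -0.0]},
{"offset":[-0.0086, -0.0, 0.0036],"dr":[0.0, 0.101, -0.001]},
{"offset":[-0.006, -0.0001, 0.0019],"dr":[0.0, 0.068, 0.0]},
{"offset":[-0.0021, -0.0, 0.0005],"dr":[0.001, 0.024, 0.0]},

{"offset":[-0.0014, 0.0, -0.0015],"dr":[0.0, 0.003, 0.0]},
{"offset":[-0.0039, 0.0, -0.0045],"dr":[0.0, 0.007, 0.0]},
{"offset":[-0.0059, -0.0, -0.0066],"dr":[0.0, 0.012, 0.0]},
{"offset":[-0.0068, -0.0, -0.008],"dr":[0.0, 0.013, -0.0]},
{"offset":[-0.0067, -0.0, -0.008],"dr":[0.0, 0.013, 0.0]},
{"offset":[-0.0056, -0.0, -0.0069],"dr":[0.0, 0.012, 0.0]},
{"offset":[-0.0037, -0.0, -0.0046],"dr":[0.0, 0.007, 0.0]},
{"offset":[-0.0013, -0.0, -0.0017],"dr":[0.0, 0.003, 0.0]},
```

{"api": "play_rows", "payload": {
  "series": [
    {"offset": [-0.0015,0,0.0015],"dr": [0,0.024,0]},
    {"offset": [-0.0045,0,0.0045],"dr": [0,0.068,0]},
    {"offset": [-0.007,0,0.0065],"dr": [0,0.102,0]},
    {"offset": [-0.009,0,0.0065],"dr": [0,0.12,0]},
    {"offset": [-0.0095,0,0.0055],"dr": [0,0.12,0]},
    {"offset": [-0.0085,0,0.0035],"dr": [0,0.101,0]},
    {"offset": [-0.006,0,0.002],"dr": [0,0.068,0]},
    {"offset": [-0.002,0,0.0005],"dr": [0,0.024,0]}
  ]
}}

```text
time: 12.7
tool_pos: [0.5411, 0.0861, 0.1501]
tcp_rot: [0.026, 0.669, 0.742, -0.024]
wrist_force: [-0.7, 0.5, -1.1]
gripper_width: 0.123
grip_force: 117.9
```

{"api": "play_rows", "payload": {
  "series": [
    {"offset": [-0.0015,0,-0.0015],"dr": [0,0.003,0]},
    {"offset": [-0.004,0,-0.0045],"dr": [0,0.007,0]},
    {"offset": [-0.006,0,-0.0065],"dr": [0,0.012,0]},
    {"offset": [-0.007,0,-0.008],"dr": [0,0.013,0]},
    {"offset": [-0.0065,0,-0.008],"dr": [0,0.013,0]},
    {"offset": [-0.0055,0,-0.007],"dr": [0,0.012,0]},
    {"offset": [-0.0035,0,-0.0045],"dr": [0,0.007,0]},
    {"offset": [-0.0015,0,-0.0015],"dr": [0,0.003,0]}
  ]
}}

```text
time: 13.7
tool_pos: [0.545, 0.0535, 0.1933]
tcp_rot: [0.0, 0.669, 0.743, -0.0]
wrist_force: [0.5, -0.3, -2.5]
gripper_width: 0.124
grip_force: 117.9
```

```bash
python3 - <<'E'
from plan import *
p,Rr,s=here();print(p,s['time'],s['wrist_force'],s['grip_force'],Rr.round(3).tolist())
b=camera('side');t=camera('top');cv2.imwrite('pics/side6.png',b);cv2.imwrite('pics/top6.png',t);a=camera('wrist');m=camera_model('wrist')
def red(b):
    b=b.astype(int);return ((b[:,:,2]>70)&(b[:,:,2]>1.6*b[:,:,1])&(b[:,:,2]>1.6*b[:,:,0])).astype(np.uint8)
for n,f0,f in(('side','pics/side0.png',b),('top','pics/top0.png',t)):
    for im in(cv2.imread(f0),f):
        r=red(im);nn,l,st,ce=cv2.connectedComponentsWithStats(r)
        print(n,[(st[i].tolist(),ce[i].round(1).tolist()) for i in range(1,nn) if st[i][4]>8 and 90<ce[i][0]<250 and 130<ce[i][1]<275])
h=cv2.cvtColor(a,cv2.COLOR_BGR2HSV);k=cv2.inRange(h,(8,80,60),(28,255,255));nn,l,st,ce=cv2.connectedComponentsWithStats(k)
print('brass wrist',[st[i].tolist() for i in range(1,nn) if st[i][4]>12])
h=cv2.cvtColor(t,cv2.COLOR_BGR2HSV);k=cv2.inRange(h,(8,50,60),(28,255,255));nn,l,st,ce=cv2.connectedComponentsWithStats(k)
print('brass top',[st[i].tolist() for i in range(1,nn) if st[i][4]>5])
# place: original spot, above
P,Q=tray_pose((.6344,-.2017,.2),92,0);path(p,Rr,P,Q,16)
E
```

```text
[0.54499223 0.05346428 0.19328524] 13.7 [ 0.51266527 -0.34730239 -2.51795166] 117.94638633728027 [[-0.105, 0.994, 0.0], [0.994, 0.105, -0.001], [-0.001, 0.0, -1.0]]
side [([172, 140, 62, 10, 111], [201.8, 144.7])]
side [([172, 146, 22, 4, 38], [182.4, 147.7])]
top [([220, 159, 46, 32, 1291], [241.3, 174.6]), ([155, 191, 9, 67, 119], [158.8, 224.3])]
top [([220, 159, 45, 31, 637], [249.1, 171.2])]
brass wrist [[494, 182, 18, 23, 179], [487, 287, 24, 20, 197], [440, 313, 22, 18, 172], [486, 376, 8, 7, 35]]
brass top [[251, 78, 3, 3, 7], [185, 80, 4, 9, 18], [264, 94, 7, 9, 30], [200, 96, 5, 2, 6], [195, 102, 10, 3, 16], [278, 110, 10, 9, 37], [212, 112, 10, 9, 33], [145, 118, 11, 5, 26], [137, 165, 116, 193, 8109], [113, 173, 42, 199, 2801], [170, 301, 8, 2, 11], [158, 331, 15, 11, 34], [141, 330, 55, 54, 924], [165, 337, 6, 5, 9], [185, 359, 5, 4, 7], [192, 361, 4, 5, 7], [193, 374, 7, 6, 11], [194, 378, 6, 5, 10], [135, 381, 5, 3, 8], [187, 380, 5, 4, 8]]
{"offset":[-0.0025, 0.0006, -0.0],"dr":[0.0, 0.0, 0.001]},
{"offset":[-0.0075, 0.0018, -0.0001],"dr":[0.0, 0.0, 0.002]},
{"offset"
[... 160 characters left out ...]
0.0, 0.006]},
{"offset":[-0.0227, 0.0058, -0.0002],"dr":[0.0, 0.0, 0.006]},
{"offset":[-0.0245, 0.0063, -0.0001],"dr":[0.0, 0.0, 0.006]},
{"offset":[-0.0255, 0.0068, -0.0001],"dr":[0.0, 0.0, 0.007]},
{"offset":[-0.0254, 0.0069, -0.0002],"dr":[0.0, 0.0, 0.007]},
{"offset":[-0.0245, 0.0069, -0.0001],"dr":[0.0, 0.001, 0.007]},
{"offset":[-0.0224, 0.0064, -0.0002],"dr":[0.0, -0.0, 0.006]},
{"offset":[-0.0197, 0.0058, -0.0001],"dr":[0.0, -0.0, 0.005]},
{"offset":[-0.0161, 0.0049, -0.0001],"dr":[0.0, -0.0, 0.005]},
{"offset":[-0.0119, 0.0036, -0.0001],"dr":[0.0, -0.0, 0.003]},
{"offset":[-0.0074, 0.0023, -0.0],"dr":[0.0, -0.0, 0.002]},
{"offset":[-0.0025, 0.0008, -0.0001],"dr":[0.0, -0.0, 0.001]},
```

The visible part of the red gate edge is back at its original rows, so the gate is shut. Next I carry the tray back to its spot.

{"api": "play_rows", "payload": {
  "series": [
    {"offset": [-0.0025,0.0005,0],"dr": [0,0,0.001]},
    {"offset": [-0.0075,0.002,0],"dr": [0,0,0.002]},
    {"offset": [-0.012,0.003,0],"dr": [0,0,0.003]},
    {"offset": [-0.0165,0.004,0],"dr": [0,0,0.004]},
    {"offset": [-0.02,0.005,0],"dr": [0,0,0.006]},
    {"offset": [-0.0225,0.006,0],"dr": [0,0,0.006]},
    {"offset": [-0.0245,0.0065,0],"dr": [0,0,0.006]},
    {"offset": [-0.0255,0.007,0],"dr": [0,0,0.007]}
  ]
}}

```text
time: 14.85
tool_pos: [0.5912, -0.0756, 0.1931]
tcp_rot: [0.0, 0.682, 0.731, -0.0]
wrist_force: [-0.1, -0.9, -2.2]
gripper_width: 0.122
grip_force: 118.0
```

{"api": "play_rows", "payload": {
  "series": [
    {"offset": [-0.0255,0.007,0],"dr": [0,0,0.007]},
    {"offset": [-0.0245,0.007,0],"dr": [0,0,0.007]},
    {"offset": [-0.0225,0.0065,0],"dr": [0,0,0.006]},
    {"offset": [-0.0195,0.006,0],"dr": [0,0,0.005]},
    {"offset": [-0.016,0.005,0],"dr": [0,0,0.005]},
    {"offset": [-0.012,0.0035,0],"dr": [0,0,0.003]},
    {"offset": [-0.0075,0.002,0],"dr": [0,0,0.002]},
    {"offset": [-0.0025,0.001,0],"dr": [0,0,0.001]}
  ]
}}

```text
time: 15.85
tool_pos: [0.6358, -0.2014, 0.1932]
tcp_rot: [0.0, 0.695, 0.719, -0.0]
wrist_force: [0.8, 1.3, -1.2]
gripper_width: 0.124
grip_force: 118.0
```

```bash
python3 - <<'E'
from plan import *
p,Rr,s=here();print(p,s['time'],s['wrist_force'])
b=camera('side');cv2.imwrite('pics/side7.png',b);t=camera('top');cv2.imwrite('pics/top7.png',t)
for n,g in(('side',b),('top',t)):
  for im in(cv2.imread(f'pics/{n}0.png'),g):
    im=im.astype(int);r=((im[:,:,2]>70)&(im[:,:,2]>1.6*im[:,:,1])&(im[:,:,2]>1.6*im[:,:,0])).astype(np.uint8)
    nn,l,st,ce=cv2.connectedComponentsWithStats(r);print(n,[(st[i].tolist(),ce[i].round(1).tolist()) for i in range(1,nn) if st[i][4]>8 and 90<ce[i][0]<240 and 130<ce[i][1]<275])
# new things under the clear cover, top view
d=cv2.absdiff(cv2.GaussianBlur(t,(3,3),0),cv2.GaussianBlur(cv2.imread('pics/top0.png'),(3,3),0)).max(2);k=(d>22).astype(np.uint8);k[:185]=0;k[272:]=0;k[:,:88]=0;k[:,200:]=0
nn,l,st,ce=cv2.connectedComponentsWithStats(k)
for i in range(1,nn):
    if st[i][4]>6:q=onz('top',ce[i],.026)-M;print(st[i],t[l==i].mean(0).round(),(q@MX).round(3),(q@MY).round(3))
E
```

```text
[ 0.63584154 -0.20140811  0.19317621] 15.85 [ 0.84138703  1.28227753 -1.16331103]
side [([172, 140, 62, 10, 111], [201.8, 144.7])]
side [([172, 140, 62, 10, 100], [201.6, 144.7])]
top [([155, 191, 9, 67, 119], [158.8, 224.3])]
top [([155, 191, 9, 67, 118], [158.8, 224.4])]
[  88  185  112   87 8410] [151. 151. 152.] 0.139 0.0
[188 185  12  64 381] [120. 120. 123.] -0.027 -0.032
[198 250   2   5   8] [103. 103. 105.] -0.021 0.083
```

```bash
python3 - <<'E'
from plan import *
for f in('pics/top0.png','pics/top7.png'):
    t=cv2.GaussianBlur(cv2.imread(f),(3,3),0).astype(int);y=((t[:,:,2]-t[:,:,0])>10).astype(np.uint8);y[:185]=0;y[272:]=0;y[:,:88]=0;y[:,152:]=0
    nn,l,st,ce=cv2.connectedComponentsWithStats(y);print(f)
    for i in range(1,nn):
        if st[i][4]>5:q=onz('top',ce[i],.026)-M;print(st[i],t[l==i].mean(0).round(),(q@MX).round(3),(q@MY).round(3))
E
```

```text
pics/top0.png
[109 219   6   5  22] [111. 108. 126.] 0.203 -0.029
pics/top7.png
[109 219   6   6  29] [141. 138. 159.] 0.203 -0.028
[145 239   7   4  17] [151. 159. 164.] 0.11 0.035
[143 245   9   3  22] [151. 158. 164.] 0.115 0.049
```

{"api": "play_rows", "payload": {
  "series": [
    {"offset": [0,0,0.008],"dr": [0,0,0]},
    {"offset": [0,0,0.018],"dr": [0,0,0]},
    {"offset": [0,0,0.022],"dr": [0,0,0]},
    {"offset": [0,0,0.022],"dr": [0,0,0]},
    {"offset": [0,0,0.022],"dr": [0,0,0]},
    {"offset": [0,0,0.018],"dr": [0,0,0]},
    {"offset": [0,0,0.012],"dr": [0,0,0]},
    {"offset": [0,0,0.004],"dr": [0,0,0]}
  ]
}}

```text
time: 16.95
tool_pos: [0.6355, -0.2012, 0.0664]
tcp_rot: [-0.0, 0.695, 0.719, -0.0]
wrist_force: [0.0, 0.1, -1.8]
gripper_width: 0.122
grip_force: 118.0
```

Both plugs show under the cover, at mouth xy (0.11, 0.035) and (0.115, 0.049), and the tally lamp hasn't moved. Now I lower the last few millimetres and release.

{"api": "play_rows", "payload": {
  "series": [
    {"offset": [0,0,0.001],"dr": [0,0,0]},
    {"offset": [0,0,0.001],"dr": [0,0,0]},
    {"offset": [0,0,0.001],"dr": [0,0,0]},
    {"offset": [0,0,0.001],"dr": [0,0,0]},
    {"offset": [0,0,0.0005],"dr": [0,0,0]},
    {"offset": [0,0,0],"dr": [0,0,0]},
    {"offset": [0,0,0],"dr": [0,0,0]},
    {"offset": [0,0,0],"dr": [0,0,0]}
  ]
}}

```text
time: 17.95
tool_pos: [0.6359, -0.2014, 0.0628]
tcp_rot: [0.0, 0.695, 0.719, -0.0]
wrist_force: [0.4, 0.3, -3.3]
gripper_width: 0.122
grip_force: 118.0
```

{"api": "play_rows", "payload": {
  "series": [
    {"offset": [0,0,0.0005],"dr": [0,0,0]},
    {"offset": [0,0,0.0005],"dr": [0,0,0]},
    {"offset": [0,0,0.0005],"dr": [0,0,0]},
    {"offset": [0,0,0.0005],"dr": [0,0,0]},
    {"offset": [0,0,0],"dr": [0,0,0]},
    {"offset": [0,0,0],"dr": [0,0,0]},
    {"offset": [0,0,0],"dr": [0,0,0]},
    {"offset": [0,0,0],"dr": [0,0,0]}
  ]
}}

```text
time: 18.95
tool_pos: [0.636, -0.2013, 0.0622]
tcp_rot: [0.001, 0.695, 0.719, -0.0]
wrist_force: [-6.8, 3.3, 20.0]
gripper_width: 0.122
grip_force: 121.4
```

Contact with the bench (20 N). I open slowly with the arm held still, then lift away.

{"api": "play_rows", "payload": {
  "series": [
    {"offset": [0,0,-0.0005],"dr": [0,0,0]},
    {"offset": [0,0,-0.0005],"dr": [0,0,0]},
    {"offset": [0,0,0],"dr": [0,0,0]},
    {"offset": [0,0,0],"dr": [0,0,0]},
    {"offset": [0,0,0],"dr": [0,0,0]},
    {"offset": [0,0,0],"dr": [0,0,0]},
    {"offset": [0,0,0],"dr": [0,0,0]},
    {"offset": [0,0,0],"dr": [0,0,0]}
  ]
}}

```text
time: 19.95
tool_pos: [0.6359, -0.2014, 0.0622]
tcp_rot: [0.0, 0.695, 0.719, -0.0]
wrist_force: [-3.3, 2.2, 7.7]
gripper_width: 0.13
grip_force: 119.2
```

{"api": "play_rows", "payload": {
  "series": [
    {"offset": [0,0,0],"dr": [0,0,0]},
    {"offset": [0,0,0],"dr": [0,0,0]},
    {"offset": [0,0,0],"dr": [0,0,0]},
    {"offset": [0,0,0],"dr": [0,0,0]},
    {"offset": [0,0,0],"dr": [0,0,0]},
    {"offset": [0,0,0],"dr": [0,0,0]},
    {"offset": [0,0,0],"dr": [0,0,0]},
    {"offset": [0,0,0],"dr": [0,0,0]}
  ],
  "grip": 1
}}

```text
time: 20.95
tool_pos: [0.6359, -0.2014, 0.0618]
tcp_rot: [0.0, 0.695, 0.719, -0.0]
wrist_force: [-0.5, -0.1, -0.6]
gripper_width: 1.0
grip_force: 0.0
```

{"api": "play_rows", "payload": {
  "series": [
    {"offset": [0,0,-0.01],"dr": [0,0,0]},
    {"offset": [0,0,-0.02],"dr": [0,0,0]},
    {"offset": [0,0,-0.02],"dr": [0,0,0]},
    {"offset": [0,0,-0.02],"dr": [0,0,0]},
    {"offset": [0,0,-0.02],"dr": [0,0,0]},
    {"offset": [0,0,-0.02],"dr": [0,0,0]},
    {"offset": [0,0,-0.01],"dr": [0,0,0]},
    {"offset": [0,0,0],"dr": [0,0,0]}
  ]
}}

```text
time: 21.95
tool_pos: [0.6362, -0.2014, 0.1826]
tcp_rot: [0.001, 0.695, 0.719, -0.0]
wrist_force: [-0.6, -0.0, 0.7]
gripper_width: 1.0
grip_force: 0.0
```

```bash
python3 - <<'E'
from plan import *
p,Rr,s=here();print(p,s['time'],s['wrist_force'],s['gripper_width'])
b=camera('side')
for im in(cv2.imread('pics/side0.png'),b):
    h=cv2.cvtColor(im,cv2.COLOR_BGR2HSV);bl=cv2.inRange(h,(105,140,40),(130,255,255));bl[:200]=0;bl[:,:170]=0
    nn,l,st,ce=cv2.connectedComponentsWithStats(bl);print('blue',[(st[i].tolist(),ce[i].round(1).tolist()) for i in range(1,nn) if st[i][4]>80])
    i=im.astype(int);r=((i[:,:,2]>70)&(i[:,:,2]>1.6*i[:,:,1])&(i[:,:,2]>1.6*i[:,:,0])).astype(np.uint8);nn,l,st,ce=cv2.connectedComponentsWithStats(r);print('red',[st[j].tolist() for j in range(1,nn) if st[j][4]>8 and 90<ce[j][0]<240 and 130<ce[j][1]<180])
E
```

```text
[ 0.63615849 -0.2013814   0.18259388] 21.95 [-0.57415491 -0.03518509  0.6729472 ] 0.9999606425609782
blue [([256, 222, 53, 52, 1420], [281.8, 252.3]), ([188, 233, 50, 55, 1352], [213.4, 265.7])]
red [[172, 140, 62, 10, 111]]
blue [([256, 228, 54, 46, 1399], [281.8, 252.1]), ([188, 233, 50, 55, 1343], [213.4, 265.8])]
red [[172, 140, 62, 10, 100]]
```

The tray is standing where it started, the gear tray hasn't moved, the gate is shut and the gripper is clear.

```bash
python3 -c "
from cell import *
print(hand_in())"
```

```text
the job is handed in; nothing more can be done
None
```

I handed the job in at about 22 s: both plugs are in the shelf, the gate is shut, the plug tray stands upright and released where it started, and the gear tray and tally box read unmoved; I did not re-measure the hood, and the judge's verdict was not shown.

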